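# Fetch the oilstone from under the low rack with the reacher

## Task

The oilstone has been pushed too far under the low slatted rack, where a sprung pad pins it. Take the orange reacher, squeeze its trigger to close the jaws on the sides of the stone's wooden cradle while it is still under the rack - firmly enough to drag it, but gently, because the old cradle splits under hard clamping - and with it draw the stone right out onto the open bench in front of the rack's mouth. Then let go, leaving stone and reacher lying flat on the bench with the jaws sprung open; do not touch the stone with the hand and leave the other things alone.

Things in the scene. Friction and masses are not known exactly. Their poses are not given: they have to be found in the camera images.
- stone_rack: Low rack with a slatted plywood top (five 30 mm slats), fixed on the bench, 250 deep x 200 wide x 70 mm high, 58 mm clear height above the bench. Origin on the bench at the centre of its footprint, x pointing in. Open mouth at x = -125 mm, closed by a panel at x = +113 mm; legs and 16 mm high rails along both sides leave 168 mm clear width.
- rack_mouth (a point): Middle of the rack's mouth, at bench level; axes as the rack's (x points into the rack).
- oilstone: Grey oilstone in a brown wooden cradle, 0.3 to 0.6 kg. Cradle 58 (x) x 170 (y) x 12 mm high; stone on it 44 x 150 mm, up to 34 mm. Origin at the centre of the underside. Starts lengthwise in the rack, +y end to the back, -y end 40 to 70 mm inside the mouth. More than 12 N from either jaw splits the cradle; under about 6 N from each it slips from the jaws.
- reacher: Hand reacher (0.3 kg) lying on its side on the bench, x from -57 to 285 mm. Origin on the bench under the middle of the handle; x points along the shaft to the jaws, z up. The handle is squeezed across y between two orange trigger bars (76 mm long in x, z = 4 to 40 mm), outer faces 58 mm apart relaxed, 38 mm fully squeezed. The head behind the jaws has its front at x = 224 mm and is 29 mm high.
- reacher_grip (a point): Middle of the reacher's handle between the two trigger bars, 22 mm above its underside: the place to hold; axes as the reacher's.
- reacher_jaws (a point): Point midway between the jaw pads, 265 mm ahead of the reacher's origin along its x, 12 mm above its underside. Pads are 32 mm long in x (x = 250 to 282 mm), z = 4 to 24 mm, 78 mm apart inside when relaxed; they meet a 58 mm wide thing parallel.
- jaw_l: The reacher's jaw at its +y side, aluminium with a rubber pad; origin on its hinge at the head (x = 210, y = 30 mm). Its force on the cradle: each trigger bar takes about 5.5 N for the springs plus 1.5 N per N of jaw force (18 N on each bar gives 8 to 9 N per jaw). The linkage is stiff: 1 mm of trigger decides between slipping and splitting.
- jaw_r: The jaw at the -y side, the mirror image of jaw_l.
- trigger_l (a joint): Inward travel of the +y trigger bar, m: 0 relaxed (jaws open), 0.010 fully squeezed. Both bars move alike, and both jaws with them; bars' outer faces are 58 mm less twice this apart. Each pad moves 1.5 mm per mm of travel, meeting the 58 mm cradle at about 0.0065 (bars 45 mm apart). Springs push each bar out with 3.6 N relaxed, 6.6 N fully squeezed.
- wax_tin: Round wax tin with a brown lid, 68 mm across, 29 mm high, standing on the rack's top (70 mm); to be left alone.
- cork_block: Cork sanding block 62 x 105 x 34 mm on the bench; to be left alone.
- screwdriver_yellow: Yellow screwdriver, 211 mm long, on the bench; to be left alone.
- blade_case: Small blue flat case 38 x 62 x 12 mm on the bench; to be left alone.
- retainer: Rubber-faced pad (22 x 60 mm) hanging on springs under the rack's top at rack x = +55 mm. It presses on the stone's top with about 2 N, so that dragging the stone out takes some 4 to 9 N until the pad is passed.

How it is judged (in metres and radians):
On the way, in this order (a step that is already met when the one before it is completed fails the run):
1. both jaws squeeze the cradle while the stone is still under the rack (contact force between each of jaw_l, jaw_r and oilstone above 2 N and x of oilstone in the frame of stone_rack above -0.06 m), for 0.2 s.
2. the stone is out of the rack, still gripped by both jaws (contact force between each of jaw_l, jaw_r and oilstone above 1 N and x of oilstone in the frame of stone_rack below -0.212 m), for 0.1 s.
At the end, for the whole second after the job is handed in: The stone lies flat on the bench and at rest, in front of the rack's mouth and wholly outside it (its centre at least 87 mm out, and within 300 mm of the middle of the mouth); the reacher lies flat on the bench, at rest, its trigger relaxed (travel under 3 mm) (x of oilstone in the frame of stone_rack below -0.212 m and horizontal distance between oilstone and rack_mouth below 0.3 m and height (world z) of each of oilstone, reacher below 0.006 m and angle between each of oilstone, reacher's own z axis and vertical below 0.1 rad and value of joint trigger_l below 0.003 m and linear speed of each of oilstone, reacher below 0.02 m/s); the robot touches nothing.
It fails at once if a jaw squeezes the stone's cradle with more than 12 N (contact force between any of jaw_l, jaw_r and oilstone above 12 N).
It fails at once if the robot touches the stone itself (contact force between any of the arm, the fingers and oilstone above 0.5 N).
It fails at once if one of the other things is moved by more than 15 mm (distance of any of wax_tin, cork_block, screwdriver_yellow, blade_case from where it was at the start of the episode above 0.015 m).
It also fails if it takes over 58 s, if anything falls off the work surface, if the arm or the gripper's body presses on something with over 40 N, if the wrist force passes 120 N, or if a joint passes its speed limit or range.

## Robot

A 6-joint arm with a two-finger parallel gripper is mounted at the origin on a cart in front of the work surface, level with it; the furniture and walls round the work are solid. World frame = base frame: x ahead of the robot, y to its left, z up, the work surface at z = 0. Lengths are in mm, angles in rad, forces in N, time in s.
With the tool pointing down it reaches from about 350 to 775 mm from the base axis. Payload 7.3 kg.
Tool frame: the origin (TCP) lies on the front face of the gripper's body, between the roots of the fingers; the fingertips stand 66 mm ahead of it and the grasp point (between the pads) lies 47 mm ahead of it (bot.tcp_to_grasp is the z of the grasp point in the tool frame, in mm); z points along the fingers, y is the direction in which the jaws open and shut (so a half turn about z gives the same grasp; the last joint's range is limited). The gripper opens to 92 mm and grips with 3 to 60 N. Pads are 19 mm wide; open, the fingers measure 130 mm over their backs; the gripper's body (75 mm by 190 mm) begins 47 mm behind the grasp point.
Start: joints at [-1.493, 0.342, 1.524, -0, 1.275, -0.146], TCP at [116.537, -511.916, 292.241] pointing down, gripper open.
Joint ranges: [-2.53, 2.53], [-0.77, 2.02], [0.04, 2.7], [-1, 4.14], [0.28, 2.66], [-3.11, 3.11]. Speed limits (rad/s): [2.57, 2.57, 3.14, 3.14, 3.14, 3.14].

## Interface

Orientations are given as [roll, pitch, yaw] about the fixed x, y, z axes, in that order (R = Rz(yaw) Ry(pitch) Rx(roll)).
In Python, from plant import bot gives the robot as it stands.
- The arm moves only by the tool carry_out, never from a script. Its argument "deltas" is a list that holds one entry, the list of rows, each a list of 4 numbers: the shift along the tool's x, y, z in mm, then the turn about the tool's z in units of 5 degrees (1.0 is 5 degrees). A call has 1 to 20 rows; each row is the pose to reach, as a shift and turn from the pose commanded when the call began, along the tool's axes at that moment; what a row does not reach only later rows make up. A row lasts 1/10 s, in which the tool goes at most 50 mm and 8.59 degrees, less where a joint would pass 70% of its speed; a pose out of reach is approached as far as the arm can. A call with a gripper value outside its range is refused whole. "fingers" is the finger opening in mm, from 0 to 91.8, set as the call begins (left out, the last holds). The fingers move at their own pace and stop on an object; the grip force is fixed at half the most. Time passes only in rows, so rows that repeat a pose let the fingers close. It gives the time, the measured TCP pose, the force and the opening at its end, in the units of the state.
- bot.get_obs(): the state, without advancing time (a new reading comes with each control period).
- bot.capture(name): name is "side" or "top" or "wrist"; returns (picture, depth): 400x640x3 uint8, blue, green, red; 400x640 float32, mm along the optical axis (not along the pixel's ray), 0 where there is no reading.
- bot.camera_model(name): a dict with "K" (3x3 intrinsics, pixels), "camera_from_world" (4x4, takes a point from world to camera coordinates). Camera axes: x right, y down, z forward; pixel columns grow to the right and rows downward; lengths in mm; the calibration is good to about 2 mm. The wrist camera is an equidistant fisheye: a pixel r from the principal point sees the ray r / f radians off the axis. A picture is of the moment at which its call begins: read the wrist's pose just before it. camera_model takes no time and is no camera call; for the wrist camera it gives the pose at the moment of the call.
- bot.close_job(): hands the job in, once; it reports no verdict.
The state is a dict: "time": time; "joint_positions": joint angles; "dq": joint speeds; "tau": joint torques, N m; "tool_pos": TCP position; "tcp_rot": TCP orientation; "contact_force": force on the tool from outside, world axes, zero at the start; "moment": the same for the moment, N m; "grip_width": finger opening in mm.
Only numpy, scipy, OpenCV 4.12 (cv2) and the standard library are available. Lean on these libraries where they do the work, as an engineer would, in place of code of your own. Each camera call takes 0.05 s, during which the arm holds its last target. There are 200 camera calls.

## Working session

There is one attempt and no reset: what is moved stays moved. The work goes in short steps, Python scripts to look and compute and a tool call to move; the robot and the scene stay as the last step left them, time stands still between calls to the robot, and variables do not carry over. Pictures are saved under pics/ and viewed, about 8 in all and at most 12, crops included, and the job is handed in when it is done.

Besides the shell and the picture viewer there is one more tool, called after "Emit:" by a JSON object that holds its "fn" and its "kwargs". carry_out: Moves the arm, as the interface text tells. Its arguments: {"type":"object","properties":{"deltas":{"type":"array","items":{"type":"array","items":{"type":"array","items":{"type":"number"}}}},"fingers":{"type":"number"}},"required":["deltas"]}

```bash
mkdir -p pics; ls; cat > h.py <<'E'
import numpy as np, cv2
from plant import bot
def cap(n,f):
    m=bot.camera_model(n); p,d=bot.capture(n); cv2.imwrite('pics/'+f+'.png',p); np.savez('pics/'+f+'.npz',d=d,p=p,K=m['K'],T=m['camera_from_world']); return p,d,m
def world(f):
    z=np.load('pics/'+f+'.npz'); d=z['d']; K=z['K']; T=z['T']
    v,u=np.mgrid[:d.shape[0],:d.shape[1]]
    c=np.stack([(u-K[0,2])/K[0,0]*d,(v-K[1,2])/K[1,1]*d,d],-1)
    return z['p'],(c-T[:3,3])@T[:3,:3],d
E
python3 - <<'E'
from h import *
o=bot.get_obs(); print(o)
for n in('top','side'):
    p,d,m=cap(n,n+'1'); print(n,m)
E
```

```text
pics
{'time': 0.0, 'joint_positions': array([-1.49301346e+00,  3.42736352e-01,  1.52505132e+00,  3.78677984e-06,
        1.27536227e+00, -1.46017638e-01]), 'dq': array([ 0.00021394, -0.00200971,  0.00101012, -0.00011852,  0.00136691,
       -0.00109734]), 'tau': array([ 1.43418401e-03, -4.31243527e+01, -2.44214058e+01,  7.17248465e-02,
        5.59552631e-02, -1.12415837e-04]), 'tool_pos': array([ 116.50603658, -511.59045238,  291.52582655]), 'tcp_rot': array([-3.14005247e+00, -2.30166405e-04,  2.23799222e-01]), 'contact_force': array([ 0.22292731,  0.01710256, -0.0426528 ]), 'moment': array([ 0.02408109, -0.0002858 , -0.05743158]), 'grip_width': 92.06910809704037}
top {'K': array([[387.74491666,   0.        , 319.70294269],
       [  0.        , 387.74491666, 195.96026834],
       [  0.        ,   0.        ,   1.        ]]), 'camera_from_world': array([[ 1.13409865e-02, -9.99863916e-01,  1.19804744e-02,
        -2.93573566e+01],
       [-9.88984689e-01, -1.29843170e-02, -1.47447254e-01,
         5.13657411e+02],
       [ 1.47582747e-01, -1.01763084e-02, -9.88997359e-01,
         1.16212072e+03],
       [ 0.00000000e+00,  0.00000000e+00,  0.00000000e+00,
         1.00000000e+00]])}
side {'K': array([[513.37095774,   0.        , 322.60801527],
       [  0.        , 513.37095774, 199.2910009 ],
       [  0.        ,   0.        ,   1.        ]]), 'camera_from_world': array([[ 9.80180249e-01, -1.97723440e-01,  1.23337101e-02,
        -5.08412349e+02],
       [-9.13934690e-02, -5.06548093e-01, -8.57354223e-01,
         1.08079187e+02],
       [ 1.75766644e-01,  8.39234455e-01, -5.14579068e-01,
         1.42716879e+03],
       [ 0.00000000e+00,  0.00000000e+00,  0.00000000e+00,
         1.00000000e+00]])}
```

View pics/top1.png

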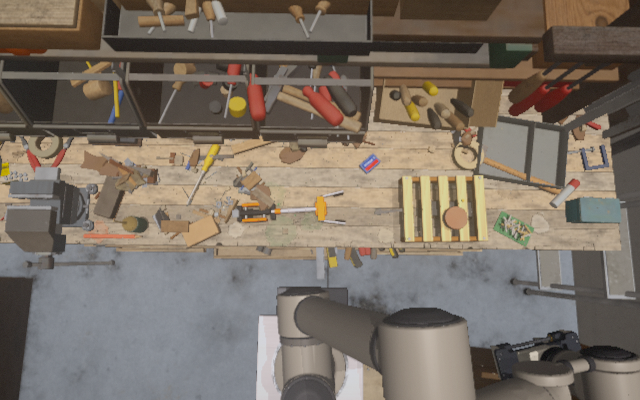

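View pics/side1.png

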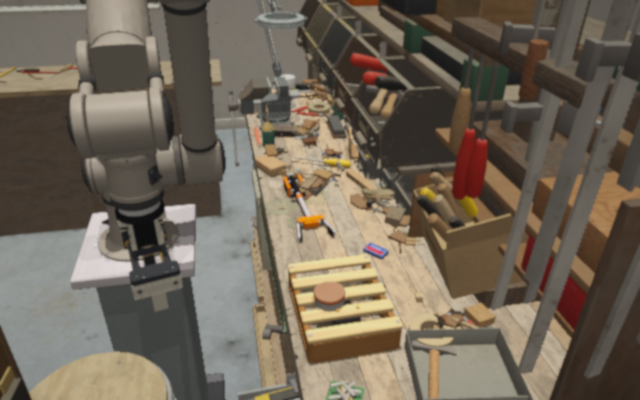

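The top view shows the reacher at (237–343, 210) with its jaws to the right. It points at the rack (402–487, 177–240), whose mouth must be on the left. The tin is on the rack, the blue case at (369,163), the yellow screwdriver at (205,172) and the cork at (200,230).

```bash
python3 - <<'E'
from h import *
p,W,d=world('top1'); hsv=cv2.cvtColor(p,cv2.COLOR_BGR2HSV)
H,S,V=[hsv[...,i].astype(int) for i in range(3)]
v,u=np.mgrid[:400,:640]
def rep(n,m,zr=None):
    P=W[m&(d>0)]; P=P[(P[:,2]>-10)&(P[:,2]<120)]
    r=cv2.minAreaRect(P[:,:2].astype(np.float32)); print(n,len(P),np.median(P,0).round(1),P.min(0).round(),P.max(0).round(),r)
box=lambda a,b,c,e:(u>=a)&(u<b)&(v>=c)&(v<e)
rep('slats',box(395,495,170,245)&(H>20)&(H<35)&(S>60)&(V>180)&(W[...,2]>60))
o=(H>5)&(H<20)&(S>200)&(V>180)
rep('head',box(310,335,190,228)&o); rep('handle',box(230,285,195,230)&o)
rep('tin',box(440,475,200,235)&(W[...,2]>85))
rep('cork',box(180,225,212,250)&(W[...,2]>20))
rep('any above reacher',box(228,352,185,228)&(W[...,2]>14))
rep('blue',box(355,385,150,178)&(H>100)&(H<130)&(S>120))
cv2.imwrite('pics/c1.png',np.hstack([cv2.resize(p[180:240,225:355],None,fx=6,fy=6,interpolation=cv2.INTER_CUBIC)]))
E
```

```text
slats 2525 [ 486.6 -392.    69.2] [ 380. -524.   61.] [ 581. -274.  102.] ((479.2682800292969, -399.0605163574219), (197.95347595214844, 247.7081756591797), 1.4451512098312378)
head 8 [484.2 -40.1  26.2] [459. -40.  21.] [494. -15.  28.] ((474.78533935546875, -33.771484375), (31.250085830688477, 27.17105484008789), 23.20107078552246)
handle 74 [443.4 180.6  38.3] [436. 102.  21.] [490. 213.  43.] ((463.3872985839844, 157.75149536132812), (52.791847229003906, 111.21669006347656), 0.9583178758621216)
tin 437 [ 448.1 -419.7   97.6] [ 416. -456.   86.] [ 481. -387.  105.] ((447.89251708984375, -421.18560791015625), (67.28108215332031, 65.8890380859375), 36.02521896362305)
cork 801 [408.  345.9  33.6] [356. 269.  20.] [462. 402.  47.] ((418.65484619140625, 335.52862548828125), (81.18521118164062, 134.95484924316406), 24.039011001586914)
any above reacher 1706 [479.4 152.1  32.3] [ 432. -103.   14.] [548. 267.  58.] ((490.064208984375, 81.70277404785156), (370.09844970703125, 114.43904876708984), 89.81920623779297)
blue 6 [ 638.9 -179.1   11.5] [ 620. -187.    7.] [ 647. -161.   12.] ((634.3706665039062, -173.35711669921875), (2.244691848754883, 37.45854187011719), 45.74135971069336)
```

View pics/c1.png

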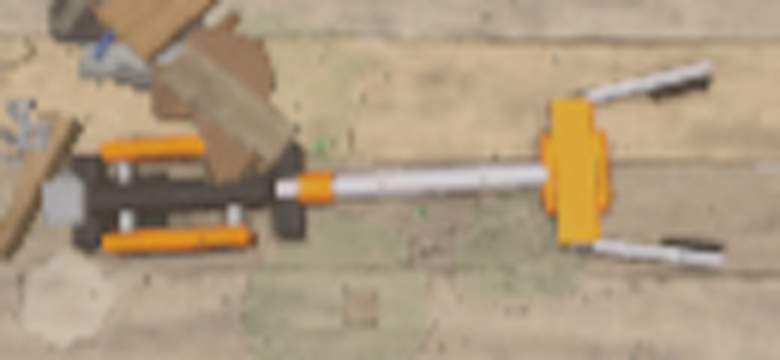

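The reacher lies with its handle end at about px (255,212) and its head at (321,208). A brown scrap lies next to or over the far trigger bar at (263,200). I'll go closer with the wrist camera.

Emit:
{"fn": "carry_out", "kwargs": {"deltas": [[[42,-25,-6,-1.5],[84,-49,-12,-3],[126,-74,-18,-4.5],[168,-98,-24,-6],[210,-123,-30,-7.5],[252,-147,-36,-9],[294,-172,-42,-10.5],[336,-196,-48,-12],[378,-221,-54,-13.5],[419,-245,-60,-15],[419,-245,-60,-15.5],[419,-245,-60,-15.5],[419,-245,-60,-15.5]]]}}

```text
time: 1.4
tool_pos: [470.3, -180.2, 351.7]
tcp_rot: [-3.14, -0.0, 1.575]
contact_force: [-0.5, -0.5, -0.5]
grip_width: 91.6
```

```bash
python3 - <<'E'
from h import *
o=bot.get_obs(); print(o['time'],o['tool_pos'],o['tcp_rot'],o['contact_force'],o['joint_positions'])
p,d,m=cap('wrist','w1'); print(m)
E
```

```text
1.4 [ 470.33861495 -180.16073339  351.74349393] [-3.14047260e+00 -2.45102475e-04  1.57485382e+00] [-0.49869358 -0.51646092 -0.51056944] [-5.17905925e-01  2.61989083e-01  1.47185535e+00 -3.50564000e-04
  1.40884135e+00 -5.21906842e-01]
{'K': array([[309.70691629,   0.        , 321.55123578],
       [  0.        , 309.70691629, 200.8935053 ],
       [  0.        ,   0.        ,   1.        ]]), 'camera_from_world': array([[ 9.99985071e-01,  5.09672767e-03, -1.96999194e-03,
        -4.67440032e+02],
       [ 5.45347898e-03, -9.53479637e-01,  3.01408097e-01,
        -2.30453439e+02],
       [-3.42152216e-04, -3.01414341e-01, -9.53493198e-01,
         3.94502047e+02],
       [ 0.00000000e+00,  0.00000000e+00,  0.00000000e+00,
         1.00000000e+00]])}
```

View pics/w1.png

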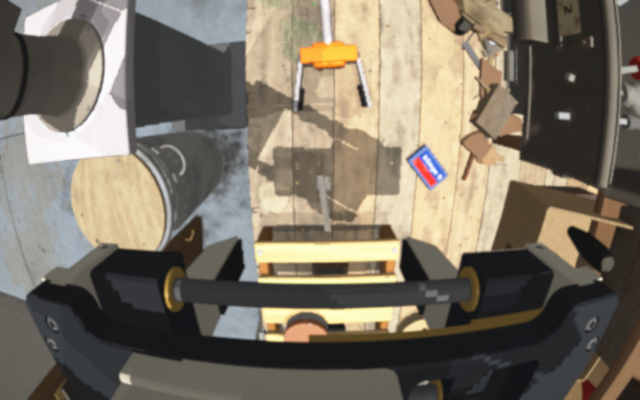

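The wrist view shows the jaws at (300,105) and (365,105), the rack mouth at row ≈240, the blue case at (427,167). I'll step back over the rack to see the stone through the slats.

Emit:
{"fn": "carry_out", "kwargs": {"deltas": [[[-40,0,0,0],[-80,0,0,0],[-120,0,0,0],[-150,0,0,0],[-150,0,0,0],[-150,0,0,0]]]}}

```text
time: 2.05
tool_pos: [470.5, -331.0, 351.7]
tcp_rot: [-3.141, -0.001, 1.573]
contact_force: [0.7, -0.1, -0.2]
grip_width: 91.6
```

```bash
cat >> h.py <<'E'
def ray(m,u,v,z,fish=True):
    K=m['K'];T=m['T'] if 'T' in m else m['camera_from_world']
    x=(np.asarray(u,float)-K[0,2])/K[0,0]; y=(np.asarray(v,float)-K[1,2])/K[1,1]
    r=np.hypot(x,y)+1e-9
    c=np.stack([x/r*np.sin(r),y/r*np.sin(r),np.cos(r)],-1) if fish else np.stack([x,y,x*0+1],-1)
    w=c@T[:3,:3]; o=-T[:3,:3].T@T[:3,3]
    return o+w*((z-o[2])/w[...,2])[...,None]
def rect(f,z,x0,y0,s,n,out,fish=True):
    # orthophoto of the plane z: columns = world x from x0, rows = world y downward from y0, s mm per px
    q=np.load('pics/'+f+'.npz'); K,T=q['K'],q['T']
    X,Y=np.meshgrid(x0+s*np.arange(n[0]),y0-s*np.arange(n[1]))
    c=np.stack([X,Y,X*0+z],-1)@T[:3,:3].T+T[:3,3]
    if fish:
        h=np.hypot(c[...,0],c[...,1]); a=np.arctan2(h,c[...,2])/h
    else: a=1/c[...,2]
    im=cv2.remap(q['p'],(K[0,0]*c[...,0]*a+K[0,2]).astype(np.float32),(K[1,1]*c[...,1]*a+K[1,2]).astype(np.float32),cv2.INTER_CUBIC)
    cv2.imwrite('pics/'+out+'.png',im); return im
E
python3 - <<'E'
from h import *
o=bot.get_obs(); print(o['time'],o['tool_pos'],o['tcp_rot'])
cap('wrist','w2')
# stone-top plane and bench-level, side by side
a=rect('w2',12,370,-250,0.5,(400,560),'tmp1'); b=rect('w2',34,370,-250,0.5,(400,560),'tmp2')
cv2.imwrite('pics/c2.png',np.hstack([a,b]))
E
```

```text
2.05 [ 470.52553785 -330.97936023  351.71987896] [-3.14085138e+00 -1.06388951e-03  1.57274736e+00]
```

View pics/c2.png

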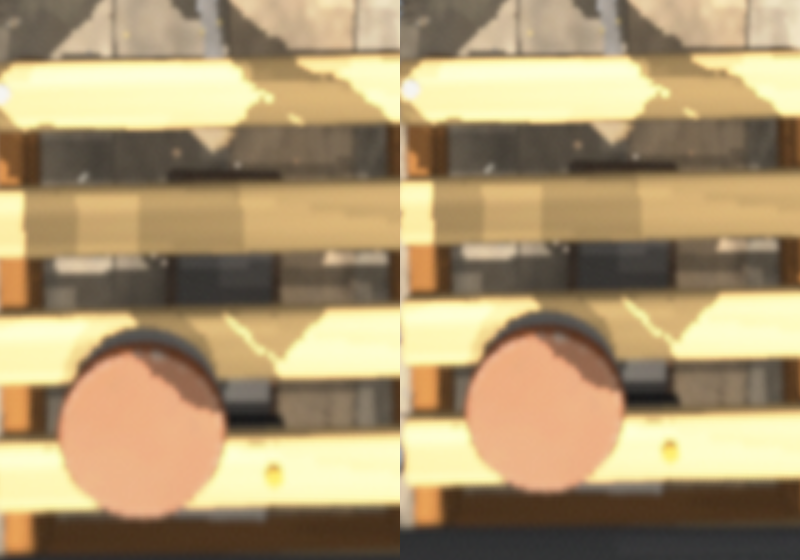

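In the z=12 orthophoto, the cradle's near end is at row ≈172 (y ≈ −336) and its sides are at columns 168 and 281 (x ≈ 454–510). Next I'll refine the cradle sides and measure the reacher from the w1 and w2 images.

```bash
python3 - <<'E'
from h import *
a=rect('w2',12,430,-310,0.25,(400,400),'tmp1')
a=cv2.convertScaleAbs(a,alpha=2.0)
b=rect('w1',24,400,20,0.5,(240,400),'tmp2') # jaws top z 24
g=cv2.imread('pics/tmp1.png',0).astype(float)
for r0,r1 in((108,120),(196,236)):
    l=cv2.GaussianBlur(g,(0,0),2)[r0:r1].mean(0); dx=np.gradient(l); i=np.argsort(-abs(dx[20:]))[:300:1]+20
    pk=[k for k in range(30,380) if abs(dx[k])>1 and abs(dx[k])==abs(dx[k-8:k+9]).max()]
    print(r0,[(430+k*.25,round(dx[k],1)) for k in pk])
cv2.imwrite('pics/c3.png',np.hstack([a,b]))
E
```

```text
108 [(453.5, np.float64(-2.5)), (510.25, np.float64(2.2))]
196 [(438.75, np.float64(-1.6)), (491.5, np.float64(1.7))]
```

View pics/c3.png

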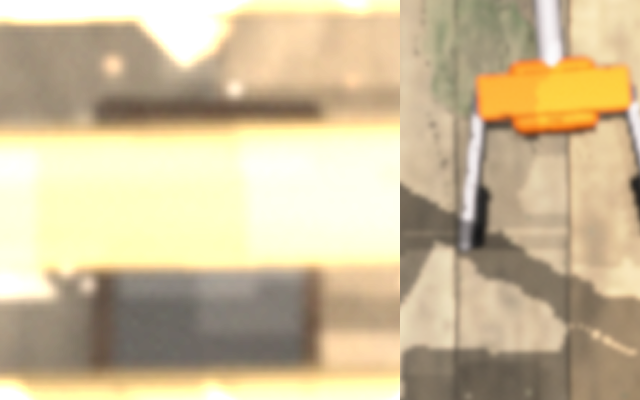

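The cradle axis is at x ≈ 482 and nearly parallel to world −y, with its near end at y ≈ −335. The head is centred at x ≈ 477 with its front at y ≈ −45. Now the handle.

Emit:
{"fn": "carry_out", "kwargs": {"deltas": [[[45,0,0,0],[90,0,0,0],[135,0,0,0],[180,0,0,0],[225,0,0,0],[270,0,0,0],[315,0,0,0],[360,0,0,0],[400,-2,0,0],[410,-5,0,0],[410,-5,0,0],[410,-5,0,0]]]}}

```text
time: 3.3
tool_pos: [463.9, 79.6, 352.4]
tcp_rot: [3.141, 0.001, 1.577]
contact_force: [-0.7, 0.1, 0.0]
grip_width: 91.8
```

```bash
python3 - <<'E'
from h import *
o=bot.get_obs(); print(o['time'],o['tool_pos'],o['tcp_rot'])
p,d,m=cap('wrist','w3')
a=rect('w3',40,365,260,0.5,(400,560),'tmp1'); 
# depth-based heights
q=np.load('pics/w3.npz');K,T=q['K'],q['T']
v,u=np.mgrid[:400,:640]; x=(u-K[0,2])/K[0,0]; y=(v-K[1,2])/K[1,1]; r=np.hypot(x,y)+1e-9
c=np.stack([x/r*np.tan(r)*d,y/r*np.tan(r)*d,d],-1); W=(c-T[:3,3])@T[:3,:3]
ok=(d>0)&(W[...,2]>-20)&(W[...,2]<150)
hm=np.zeros((560,400),np.uint8); ix=((W[...,0]-365)/.5).astype(int); iy=((260-W[...,1])/.5).astype(int)
k=ok&(ix>=0)&(ix<400)&(iy>=0)&(iy<560); hm[iy[k],ix[k]]=np.clip(W[...,2][k]*4,0,255); hm=cv2.dilate(hm,np.ones((5,5)))
cv2.imwrite('pics/c4.png',np.hstack([a,cv2.applyColorMap(hm,cv2.COLORMAP_JET)]))
hsv=cv2.cvtColor(p,cv2.COLOR_BGR2HSV); om=(hsv[...,0]>5)&(hsv[...,0]<18)&(hsv[...,1]>190)&(hsv[...,2]>150)
n,lab,st,ce=cv2.connectedComponentsWithStats(om.astype(np.uint8))
for i in range(1,n):
    if st[i,4]>60: 
        P=W[(lab==i)&ok]; 
        vv,uu=np.where(lab==i); R=ray(q,uu,vv,40.); print(st[i],'depth med',np.median(P,0).round(1) if len(P) else 0,'ray z40',cv2.minAreaRect(R[:,:2].astype(np.float32)))
E
```

```text
3.3 [463.91365258  79.58353903 352.40988887] [3.14118334e+00 6.40589206e-04 1.57690093e+00]
[335  64   9  40 152] depth med [482.9 189.   39.4] ray z40 ((484.0740966796875, 191.16590881347656), (8.96214485168457, 51.51369857788086), 5.067225456237793)
[299  66  10  56 254] depth med [438.  182.1  39.6] ray z40 ((438.54473876953125, 177.55113220214844), (9.158422470092773, 72.57784271240234), 4.537148475646973)
[320 139  11  12 113] depth med [466.9 108.2  26.6] ray z40 ((466.7763671875, 110.48258972167969), (13.145767211914062, 14.613110542297363), 0.7025580406188965)
```

View pics/c4.png

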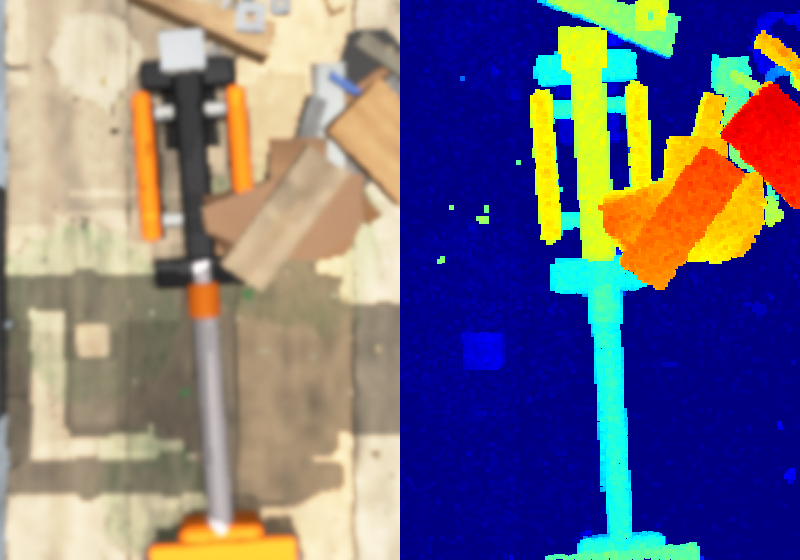

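The handle centre is at about (463, 179), with the axis turned 4–4.5° from −y. The scraps (45–60 mm high) overhang the front part of the far trigger bar. I'll check heights under the gripper's footprint for a grip further back.

```bash
python3 - <<'E'
from h import *
q=np.load('pics/w3.npz');K,T,d=q['K'],q['T'],q['d']
v,u=np.mgrid[:400,:640]; x=(u-K[0,2])/K[0,0]; y=(v-K[1,2])/K[1,1]; r=np.hypot(x,y)+1e-9
c=np.stack([x/r*np.tan(r)*d,y/r*np.tan(r)*d,d],-1); W=((c-T[:3,3])@T[:3,:3])[d>0]
t=np.radians(94); X=np.array([np.cos(t),np.sin(t)]); Y=np.array([np.sin(t),-np.cos(t)])
for yc in (180,190,198,203,208):
    c0=np.array([463-.075*(yc-179.5),yc]); L=(W[:,:2]-c0)@np.c_[X,Y]
    b=(abs(L[:,0])<38)&(abs(L[:,1])<95); print(yc,c0,'body max z',np.percentile(W[b,2],[99,100]).round())
    for s in(1,-1):
        f=(abs(L[:,0])<11); s_=L[f,1]*s; z=W[f,2]; print('  ',s,[(k,round(z[(s_>=k)&(s_<k+4)].max(initial=0))) for k in range(18,70,4)])
E
```

```text
180 [462.9625 180.    ] body max z [57. 58.]
   1 [(18, 42), (22, 42), (26, 40), (30, 36), (34, 43), (38, 44), (42, 51), (46, 52), (50, 52), (54, 53), (58, 53), (62, 57), (66, 57)]
   -1 [(18, 41), (22, 43), (26, 42), (30, 36), (34, 2), (38, 30), (42, 1), (46, 1), (50, 1), (54, 1), (58, 1), (62, 2), (66, 2)]
190 [462.2125 190.    ] body max z [57. 58.]
   1 [(18, 42), (22, 43), (26, 40), (30, 1), (34, 42), (38, 44), (42, 44), (46, 44), (50, 52), (54, 52), (58, 51), (62, 57), (66, 57)]
   -1 [(18, 41), (22, 42), (26, 41), (30, 36), (34, 2), (38, 30), (42, 1), (46, 1), (50, 1), (54, 1), (58, 1), (62, 2), (66, 2)]
198 [461.6125 198.    ] body max z [57. 58.]
   1 [(18, 42), (22, 43), (26, 40), (30, 1), (34, 41), (38, 42), (42, 44), (46, 42), (50, 44), (54, 43), (58, 45), (62, 57), (66, 57)]
   -1 [(18, 41), (22, 42), (26, 41), (30, 37), (34, 2), (38, 2), (42, 1), (46, 2), (50, 2), (54, 1), (58, 1), (62, 2), (66, 2)]
203 [461.2375 203.    ] body max z [57. 58.]
   1 [(18, 41), (22, 43), (26, 40), (30, 3), (34, 1), (38, 3), (42, 1), (46, 2), (50, 40), (54, 43), (58, 45), (62, 44), (66, 56)]
   -1 [(18, 40), (22, 42), (26, 42), (30, 37), (34, 3), (38, 2), (42, 1), (46, 2), (50, 2), (54, 1), (58, 2), (62, 2), (66, 2)]
208 [460.8625 208.    ] body max z [57. 58.]
   1 [(18, 41), (22, 43), (26, 40), (30, 3), (34, 1), (38, 3), (42, 2), (46, 2), (50, 40), (54, 43), (58, 45), (62, 44), (66, 43)]
   -1 [(18, 40), (22, 42), (26, 42), (30, 37), (34, 3), (38, 4), (42, 1), (46, 2), (50, 2), (54, 1), (58, 2), (62, 2), (66, 2)]
```

The shaft further forward is free of scraps. I'll slide the reacher forward by its shaft, clear of the scraps, and then regrip the handle properly.

Emit:
{"fn": "carry_out", "kwargs": {"deltas": [[[-10,6,40,-0.75],[-10,6,80,-0.75],[-10,6,120,-0.75],[-10,6,160,-0.75],[-10,6,200,-0.75],[-10,6,230,-0.75],[-10,6,250,-0.75],[-10,6,265,-0.75],[-10,6,275,-0.75],[-10,6,281,-0.75],[-10,6,281,-0.75],[-10,6,281,-0.75]]], "fingers": 60}}

```text
time: 4.55
tool_pos: [470.7, 69.7, 71.7]
tcp_rot: [3.141, 0.0, 1.641]
contact_force: [0.2, -0.4, 0.2]
grip_width: 60.2
```

Emit:
{"fn": "carry_out", "kwargs": {"deltas": [[[0,0,0,0],[0,0,0,0],[0,0,0,0],[0,0,0,0],[0,0,0,0],[0,0,0,0],[0,0,0,0],[0,0,0,0],[0,0,0,0],[0,0,0,0]]], "fingers": 8}}

```text
time: 5.55
tool_pos: [470.5, 70.0, 71.2]
tcp_rot: [3.141, 0.0, 1.642]
contact_force: [0.4, 0.8, 0.4]
grip_width: 11.9
```

Emit:
{"fn": "carry_out", "kwargs": {"deltas": [[[-10,0,0,0],[-25,0,0,0],[-40,0,0,0],[-55,0,0,0],[-70,0,0,0],[-85,0,0,0],[-100,0,0,0],[-115,0,0,0],[-125,0,0,0],[-130,0,0,0],[-130,1,0,0.2],[-130,2,0,0.4],[-130,2,0,0.6],[-130,2,0,0.8],[-130,2,0,0.8],[-130,2,0,0.8],[-130,2,0,0.8]]]}}

```text
time: 7.25
tool_pos: [481.6, -59.2, 71.2]
tcp_rot: [3.141, -0.0, 1.572]
contact_force: [-0.9, 1.5, 1.4]
grip_width: 12.4
```

Emit:
{"fn": "carry_out", "kwargs": {"deltas": [[[0,0,0,0],[0,0,0,0],[0,0,0,0],[0,0,-40,0],[0,0,-80,0],[0,0,-120,0],[0,0,-165,0],[-20,0,-210,0],[-50,0,-250,0],[-80,0,-280,0],[-90,0,-280,0],[-90,0,-280,0],[-90,0,-280,0]]], "fingers": 60}}

```text
time: 8.55
tool_pos: [481.1, -148.9, 349.7]
tcp_rot: [-3.139, -0.002, 1.572]
contact_force: [0.7, 0.6, -0.2]
grip_width: 60.0
```

```bash
python3 - <<'E'
from h import *
o=bot.get_obs(); print(o['time'],o['tool_pos'],o['tcp_rot'])
p,d,m=cap('wrist','w4'); q=np.load('pics/w4.npz')
rect('w4',34,390,120,0.6,(300,580),'c5')
hsv=cv2.cvtColor(p,cv2.COLOR_BGR2HSV); om=(hsv[...,0]>5)&(hsv[...,0]<18)&(hsv[...,1]>190)&(hsv[...,2]>150)
n,lab,st,ce=cv2.connectedComponentsWithStats(om.astype(np.uint8))
for i in range(1,n):
    if st[i,4]>60:
        vv,uu=np.where(lab==i)
        for z in(29.,40.):
            R=ray(q,uu,vv,z); print(st[i],z,cv2.minAreaRect(R[:,:2].astype(np.float32)))
E
```

```text
8.55 [ 481.13235274 -148.9368992   349.69029264] [-3.13901079e+00 -1.72983074e-03  1.57160329e+00]
[298   0   8  48 339] 29.0 ((452.0400390625, 47.36216735839844), (9.253189086914062, 68.08284759521484), 0.4926753044128418)
[298   0   8  48 339] 40.0 ((452.78399658203125, 44.312110900878906), (9.007182121276855, 66.27273559570312), 0.4926697015762329)
[334   0   8  48 106] 29.0 ((498.7786560058594, 47.22084045410156), (6.703348159790039, 67.91386413574219), 3.33048677444458)
[334   0   8  48 106] 40.0 ((498.2799072265625, 44.174537658691406), (6.52513313293457, 66.10823822021484), 3.3305108547210693)
[ 298  158   55   26 1021] 29.0 ((483.4715576171875, -154.6592559814453), (73.49163055419922, 33.48695373535156), 5.44813871383667)
[ 298  158   55   26 1021] 40.0 ((483.37982177734375, -152.3381805419922), (71.53775024414062, 32.59663391113281), 5.448158264160156)
```

View pics/c5.png

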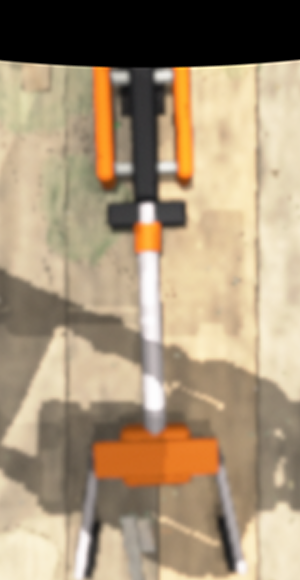

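The reacher is clear of the scraps. The handle is centred at about (477, 48), the head is at x ≈ 483, and the axis is about 1.8° off −y. Next: grip the handle at its middle.

Emit:
{"fn": "carry_out", "kwargs": {"deltas": [[[45,-1,0,0],[90,-2,0,-0.2],[135,-3,20,-0.35],[175,-4,60,-0.35],[197,-4,105,-0.35],[197,-4,150,-0.35],[197,-4,190,-0.35],[197,-4,225,-0.35],[197,-4,250,-0.35],[197,-4,268,-0.35],[197,-4,279,-0.35],[197,-4,279,-0.35],[197,-4,279,-0.35]]], "fingers": 68}}

```text
time: 9.9
tool_pos: [477.4, 47.8, 72.4]
tcp_rot: [-3.142, 0.0, 1.603]
contact_force: [0.1, 0.5, -0.1]
grip_width: 67.8
```

Emit:
{"fn": "carry_out", "kwargs": {"deltas": [[[0,0,0,0],[0,0,0,0],[0,0,0,0],[0,0,0,0],[0,0,0,0],[0,0,0,0],[0,0,0,0]]], "fingers": 54}}

```text
time: 10.6
tool_pos: [477.8, 47.4, 73.1]
tcp_rot: [3.14, 0.0, 1.602]
contact_force: [-0.8, 1.7, 7.2]
grip_width: 54.0
```

```bash
python3 - <<'E'
from h import *
o=bot.get_obs(); print(o['time'],o['tool_pos'],o['tcp_rot'],o['grip_width'],o['contact_force'])
p,d,m=cap('top','t2'); p2,d,m=cap('side','s2')
cv2.imwrite('pics/c6.png',np.hstack([cv2.resize(p[150:260,240:420],None,fx=2.2,fy=2.2,interpolation=cv2.INTER_CUBIC)]+[cv2.resize(p2[150:310,230:410],(int(180*242/160),242),interpolation=cv2.INTER_CUBIC)]))
E
```

```text
10.6 [477.83926799  47.43968888  73.05926848] [3.13995411e+00 9.96664233e-05 1.60243271e+00] 54.02076265311097 [-0.79465094  1.71641474  7.18824514]
```

View pics/c6.png

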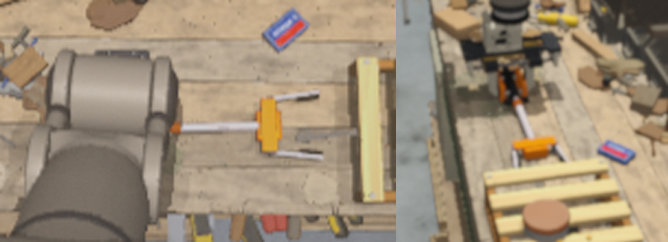

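Emit:
{"fn": "carry_out", "kwargs": {"deltas": [[[0,0,-1,0],[0,0,-2,0],[0,0,-2,0],[0,0,-2,0]]]}}

```text
time: 11.1
tool_pos: [477.3, 47.4, 74.0]
tcp_rot: [-3.141, 0.0, 1.603]
contact_force: [-0.7, -0.3, -2.6]
grip_width: 54.1
```

```bash
python3 - <<'E'
from h import *
o=bot.get_obs(); print(o['time'],o['tool_pos'],o['tcp_rot'],o['grip_width'],o['contact_force'],o['moment'])
E
```

```text
11.1 [477.27627131  47.38706234  74.02618142] [-3.14121393e+00  8.03031867e-05  1.60261671e+00] 54.056293306055835 [-0.69106957 -0.30466244 -2.55249451] [ 0.00762478 -0.14747459  0.06413552]
```

Emit:
{"fn": "carry_out", "kwargs": {"deltas": [[[-5,1,0,0.1],[-12,2,0,0.2],[-20,3,0,0.36],[-27,4,0,0.36],[-30,4,0,0.36],[-30,4,0,0.36],[-30,4,0,0.36]]]}}

```text
time: 11.8
tool_pos: [482.3, 17.4, 74.2]
tcp_rot: [-3.141, 0.0, 1.571]
contact_force: [-0.4, -0.6, -2.8]
grip_width: 54.1
```

```bash
python3 - <<'E'
from h import *
o=bot.get_obs(); print(o['time'],o['tool_pos'],o['tcp_rot'],o['grip_width'],o['contact_force'])
p,d,m=cap('top','t3'); q=np.load('pics/t3.npz')
a=rect('t3',20,400,-50,0.5,(300,560),'tmp1',False)[60:560]; 
cap('side','s3'); b=rect('s3',20,400,-50,0.5,(300,560),'tmp2',False)[60:560]
cv2.imwrite('pics/c7.png',np.hstack([a,b]))
E
```

```text
11.8 [482.27814685  17.43447874  74.16702436] [-3.14143948e+00  4.89891294e-05  1.57081811e+00] 54.05358926000345 [-0.37126746 -0.64629221 -2.75955498]
```

View pics/c7.png

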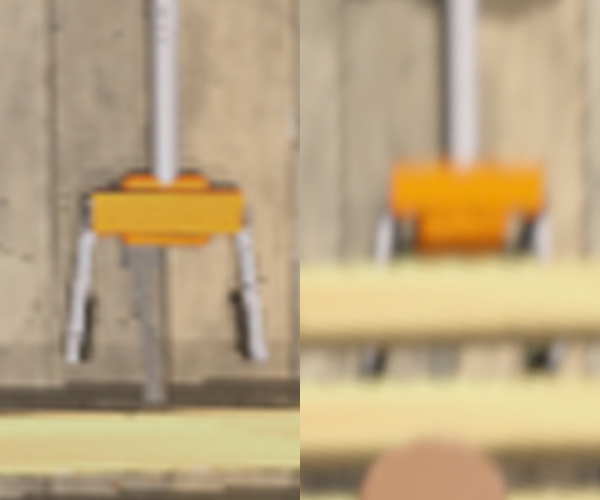

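The reacher now lies along x ≈ 483, aligned with the stone, with the jaw tips at about y −262. I'll go in under the rack.

Emit:
{"fn": "carry_out", "kwargs": {"deltas": [[[-6,0,0,0],[-16,0,0,0],[-26,0,0,0],[-36,0,0,0],[-46,0,0,0],[-56,0,0,0],[-64,0,0,0],[-72,0,0,0],[-80,0,0,0],[-87,0,0,0],[-93,0,0,0],[-98,0,0,0],[-102,0,0,0],[-102,0,0,0],[-102,0,0,0]]]}}

```text
time: 13.4
tool_pos: [482.4, -84.4, 74.2]
tcp_rot: [3.142, 0.0, 1.571]
contact_force: [0.8, 0.1, -1.8]
grip_width: 54.3
```

```bash
python3 - <<'E'
from h import *
o=bot.get_obs(); print(o['time'],o['tool_pos'],o['tcp_rot'],o['grip_width'],o['contact_force'],o['moment'])
p,d,m=cap('top','t4')
a=rect('t4',16,420,-270,0.3,(400,500),'tmp1',False); 
cap('side','s4'); b=rect('s4',16,420,-270,0.3,(400,500),'tmp2',False)
cv2.imwrite('pics/c8.png',cv2.convertScaleAbs(np.hstack([a,b]),alpha=1.5))
E
```

```text
13.4 [482.3781247  -84.43197954  74.18957253] [3.14158852e+00 1.02367826e-04 1.57115582e+00] 54.29178605103094 [ 0.81695706  0.06925502 -1.83464553] [-0.06583088 -0.12359584 -0.02407515]
```

View pics/c8.png

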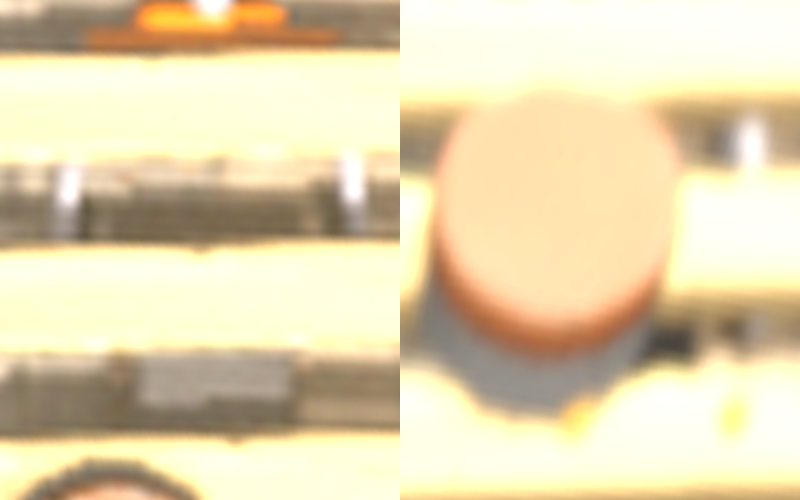

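The jaws (columns 68 and 351, centre 209) straddle the stone (138–291, centre 214), so I'm about 1.4 mm off. I'll shift 1 mm and close gradually, watching for the width to lag behind the command.

Emit:
{"fn": "carry_out", "kwargs": {"deltas": [[[0,1,0,0],[0,1,0,0],[0,1,0,0],[0,1,0,0],[0,1,0,0]]], "fingers": 49}}

```text
time: 14.0
tool_pos: [483.4, -84.4, 74.2]
tcp_rot: [3.142, 0.0, 1.571]
contact_force: [-0.1, 1.0, -2.4]
grip_width: 49.2
```

```bash
cat > w.py <<'E'
from h import *
import time
g=[bot.get_obs() for _ in range(20)]
print(g[-1]['time'],np.mean([o['grip_width'] for o in g]).round(3),np.std([o['grip_width'] for o in g]).round(3),np.mean([o['contact_force'] for o in g],0).round(2),np.mean([o['moment'] for o in g],0).round(3),g[-1]['tool_pos'])
E
python3 w.py
```

```text
14.0 49.198 0.0 [-0.14  0.99 -2.45] [ 0.026 -0.105 -0.008] [483.42295085 -84.39620338  74.21223078]
```

Emit:
{"fn": "carry_out", "kwargs": {"deltas": [[[0,0,0,0],[0,0,0,0],[0,0,0,0],[0,0,0,0],[0,0,0,0]]], "fingers": 46.5}}

```text
time: 14.5
tool_pos: [483.4, -84.5, 74.2]
tcp_rot: [-3.142, 0.0, 1.571]
contact_force: [-0.1, 0.0, -3.3]
grip_width: 46.3
```

```bash
python3 w.py
```

```text
14.5 46.346 0.0 [-0.14  0.01 -3.28] [ 0.088 -0.07   0.052] [483.38999123 -84.45339577  74.2037953 ]
```

```bash
cat > w.py <<'E'
from h import *
g=[]
for _ in range(8): bot.capture('top'); g.append(bot.get_obs())
w=[o['grip_width'] for o in g]
print(g[-1]['time'],np.mean(w).round(3),np.std(w).round(3),np.mean([o['contact_force'] for o in g],0).round(2),np.mean([o['moment'] for o in g],0).round(3),g[-1]['tool_pos'].round(1))
E
python3 w.py
```

```text
14.9 46.449 0.223 [ 0.17  0.21 -2.59] [ 0.049 -0.108  0.012] [483.4 -84.4  74.2]
```

Emit:
{"fn": "carry_out", "kwargs": {"deltas": [[[0,0,0,0],[0,0,0,0],[0,0,0,0]]], "fingers": 45.2}}

```text
time: 15.2
tool_pos: [483.4, -84.5, 74.2]
tcp_rot: [-3.142, 0.0, 1.571]
contact_force: [-0.2, -0.2, -2.6]
grip_width: 45.2
```

```bash
python3 w.py
```

```text
15.6 45.318 0.15 [ 0.01 -0.42 -2.77] [-0.036 -0.064 -0.079] [483.4 -84.5  74.2]
```

Emit:
{"fn": "carry_out", "kwargs": {"deltas": [[[0,0,0,0],[0,0,0,0],[0,0,0,0]]], "fingers": 44.6}}

```text
time: 15.9
tool_pos: [483.3, -84.5, 74.2]
tcp_rot: [-3.141, 0.0, 1.571]
contact_force: [0.0, -0.6, -2.1]
grip_width: 44.7
```

```bash
python3 w.py
```

```text
16.3 44.691 0.185 [-0.68 -0.73 -2.6 ] [-0.11  -0.01  -0.159] [483.4 -84.5  74.2]
```

Emit:
{"fn": "carry_out", "kwargs": {"deltas": [[[0,0,0,0],[0,0,0,0],[0,0,0,0]]], "fingers": 44.0}}

```text
time: 16.6
tool_pos: [483.4, -84.5, 74.2]
tcp_rot: [3.142, 0.0, 1.571]
contact_force: [0.0, -1.6, -2.6]
grip_width: 44.2
```

```bash
python3 w.py
```

```text
17.0 44.047 0.262 [-0.53 -1.06 -2.86] [-0.13  -0.046 -0.173] [483.4 -84.4  74.2]
```

Emit:
{"fn": "carry_out", "kwargs": {"deltas": [[[2,0,0,0],[4,0,0,0],[6,0,0,0],[6,0,0,0]]]}}

```text
time: 17.4
tool_pos: [483.7, -78.8, 74.3]
tcp_rot: [3.141, 0.001, 1.571]
contact_force: [-0.7, -4.3, -2.5]
grip_width: 44.3
```

```bash
python3 w.py
```

```text
17.8 44.19 0.126 [-0.13 -5.26 -2.48] [-0.86  -0.097 -0.132] [483.6 -78.8  74.3]
```

Emit:
{"fn": "carry_out", "kwargs": {"deltas": [[[2,0,0,0],[4,0,0,0],[6,0,0,0],[8,0,0,0],[8,0,0,0]]]}}

```text
time: 18.3
tool_pos: [483.4, -70.2, 74.2]
tcp_rot: [-3.142, -0.0, 1.571]
contact_force: [0.3, -3.1, -2.9]
grip_width: 44.2
```

```bash
python3 w.py; python3 - <<'E'
from h import *
cap('top','t5')
a=rect('t4',16,420,-270,0.3,(400,500),'tmp1',False); 
b=rect('t5',16,420,-270,0.3,(400,500),'tmp2',False)
cv2.imwrite('pics/c9.png',cv2.convertScaleAbs(np.hstack([a,b]),alpha=1.7))
E
```

```text
18.7 44.238 0.15 [-0.29 -1.62 -2.62] [-0.325 -0.129 -0.041] [483.3 -70.2  74.2]
```

View pics/c9.png

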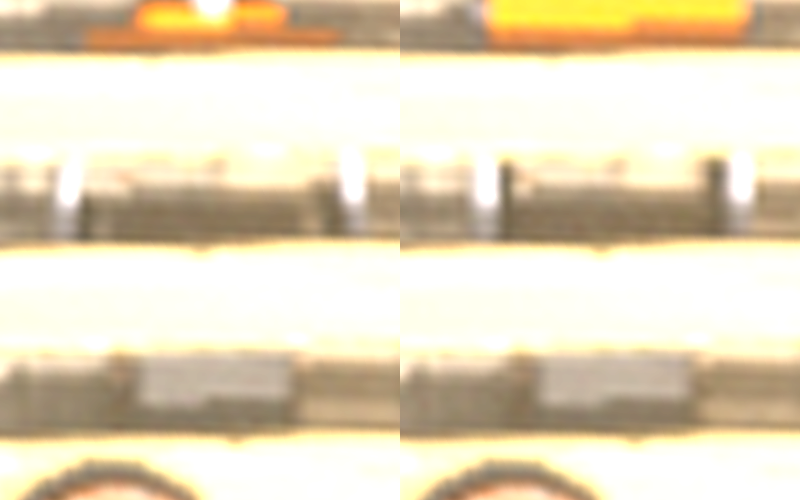

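The jaws are on the cradle sides, but at 44.0 mm the pull slipped at about 5 N and the stone didn't move. I'll go back in and squeeze a little more.

Emit:
{"fn": "carry_out", "kwargs": {"deltas": [[[0,0,0,0],[0,0,0,0],[-4,0,0,0],[-9,0,0,0],[-14,0,0,0],[-14,0,0,0]]], "fingers": 49}}

```text
time: 19.35
tool_pos: [483.5, -85.3, 74.2]
tcp_rot: [3.141, 0.0, 1.57]
contact_force: [1.0, 1.0, -3.1]
grip_width: 48.9
```

Emit:
{"fn": "carry_out", "kwargs": {"deltas": [[[0,0,0,0],[0,0,0,0],[0,0,0,0],[0,0,0,0]]], "fingers": 44.0}}

```text
time: 19.75
tool_pos: [483.5, -84.6, 74.2]
tcp_rot: [3.141, 0.0, 1.571]
contact_force: [-0.4, -2.6, -2.9]
grip_width: 44.0
```

Emit:
{"fn": "carry_out", "kwargs": {"deltas": [[[0,0,0,0],[0,0,0,0],[0,0,0,0]]], "fingers": 43.4}}

```text
time: 20.05
tool_pos: [483.5, -84.6, 74.3]
tcp_rot: [3.141, 0.0, 1.571]
contact_force: [1.2, -2.9, -1.7]
grip_width: 43.6
```

```bash
python3 w.py
```

```text
20.45 43.594 0.111 [ 0.14 -3.82 -2.83] [-0.585 -0.133 -0.076] [483.5 -84.5  74.2]
```

Emit:
{"fn": "carry_out", "kwargs": {"deltas": [[[1,0,0,0],[2,0,0,0],[3,0,0,0],[4,0,0,0]]]}}

```text
time: 20.85
tool_pos: [483.5, -81.0, 74.3]
tcp_rot: [3.141, 0.001, 1.571]
contact_force: [-0.2, -7.8, -2.7]
grip_width: 43.7
```

```bash
python3 w.py
```

```text
21.25 43.61 0.18 [-0.57 -6.26 -3.01] [-1.058 -0.067 -0.201] [483.4 -80.8  74.2]
```

Emit:
{"fn": "carry_out", "kwargs": {"deltas": [[[0,0,0,0],[0,0,0,0],[0,0,0,0]]], "fingers": 43.0}}

```text
time: 21.55
tool_pos: [483.5, -80.9, 74.3]
tcp_rot: [3.141, 0.001, 1.571]
contact_force: [-0.0, -5.8, -2.2]
grip_width: 43.6
```

```bash
python3 w.py
```

```text
21.95 43.182 0.131 [-0.29 -6.04 -3.27] [-1.033 -0.083 -0.191] [483.5 -80.9  74.2]
```

Emit:
{"fn": "carry_out", "kwargs": {"deltas": [[[1,0,0,0],[2,0,0,0],[3,0,0,0],[4,0,0,0],[5,0,0,0],[6,0,0,0]]]}}

```text
time: 22.55
tool_pos: [483.5, -75.0, 74.3]
tcp_rot: [3.141, 0.001, 1.571]
contact_force: [0.5, -7.9, -3.1]
grip_width: 43.3
```

```bash
python3 w.py
```

```text
22.95 43.239 0.192 [-0.26 -6.52 -2.91] [-1.08  -0.086 -0.113] [483.4 -74.9  74.2]
```

Emit:
{"fn": "carry_out", "kwargs": {"deltas": [[[2,0,0,0],[4,0,0,0],[6,0,0,0],[8,0,0,0],[10,0,0,0],[12,0,0,0]]]}}

```text
time: 23.55
tool_pos: [483.5, -63.0, 74.3]
tcp_rot: [3.141, 0.001, 1.571]
contact_force: [-0.5, -7.2, -3.2]
grip_width: 43.1
```

```bash
python3 w.py; python3 - <<'E'
from h import *
cap('top','t6')
for f in('t4','t5','t6'):
    b=cv2.cvtColor(rect(f,12,470,-300,1,(25,60),'tmp2',False),cv2.COLOR_BGR2HSV).astype(float).mean(1)
    print(f,[(300+i,*b[i].astype(int)) for i in range(14,46,3)])
E
```

```text
23.95 43.199 0.203 [ 0.04 -5.62 -3.39] [-0.913 -0.122 -0.043] [483.4 -62.7  74.2]
t4 [(314, np.int64(23), np.int64(88), np.int64(216)), (317, np.int64(21), np.int64(86), np.int64(193)), (320, np.int64(17), np.int64(78), np.int64(165)), (323, np.int64(16), np.int64(69), np.int64(162)), (326, np.int64(17), np.int64(68), np.int64(145)), (329, np.int64(17), np.int64(75), np.int64(105)), (332, np.int64(17), np.int64(78), np.int64(90)), (335, np.int64(17), np.int64(87), np.int64(81)), (338, np.int64(17), np.int64(88), np.int64(81)), (341, np.int64(17), np.int64(91), np.int64(85)), (344, np.int64(18), np.int64(102), np.int64(117))]
t5 [(314, np.int64(22), np.int64(87), np.int64(216)), (317, np.int64(21), np.int64(85), np.int64(194)), (320, np.int64(18), np.int64(78), np.int64(166)), (323, np.int64(16), np.int64(70), np.int64(162)), (326, np.int64(16), np.int64(69), np.int64(145)), (329, np.int64(17), np.int64(76), np.int64(105)), (332, np.int64(17), np.int64(79), np.int64(90)), (335, np.int64(17), np.int64(87), np.int64(83)), (338, np.int64(16), np.int64(90), np.int64(83)), (341, np.int64(17), np.int64(94), np.int64(85)), (344, np.int64(18), np.int64(102), np.int64(117))]
t6 [(314, np.int64(23), np.int64(86), np.int64(217)), (317, np.int64(21), np.int64(88), np.int64(190)), (320, np.int64(17), np.int64(91), np.int64(150)), (323, np.int64(15), np.int64(91), np.int64(116)), (326, np.int64(16), np.int64(83), np.int64(85)), (329, np.int64(17), np.int64(60), np.int64(90)), (332, np.int64(16), np.int64(43), np.int64(117)), (335, np.int64(16), np.int64(48), np.int64(113)), (338, np.int64(17), np.int64(63), np.int64(89)), (341, np.int64(17), np.int64(79), np.int64(85)), (344, np.int64(18), np.int64(102), np.int64(117))]
```

The stone is moving with the reacher: in t6 the cradle's near end shows in the gap. I'll continue straight until the pad is passed.

Emit:
{"fn": "carry_out", "kwargs": {"deltas": [[[2,0,0,0],[5,0,0,0],[9,0,0,0],[13,0,0,0],[17,0,0,0],[21,0,0,0],[25,0,0,0],[29,0,0,0],[33,0,0,0],[37,0,0,0],[41,0,0,0],[45,0,0,0],[49,0,0,0],[53,0,0,0],[57,0,0,0],[60,0,0,0],[60,0,0,0]]]}}

```text
time: 25.7
tool_pos: [483.3, -1.7, 74.2]
tcp_rot: [-3.141, -0.001, 1.571]
contact_force: [0.3, 1.2, -2.4]
grip_width: 43.0
```

```bash
python3 w.py; python3 - <<'E'
from h import *
cap('top','t7')
b=cv2.cvtColor(rect('t7',12,470,-250,1,(25,60),'tmp2',False),cv2.COLOR_BGR2HSV).astype(float).mean(1)
print([(250+i,*b[i].astype(int).tolist()) for i in range(0,46,3)])
W=world('t7')[1]; k=(W[...,0]>475)&(W[...,0]<490)
for y in range(-230,-285,-4): 
    s=k&(abs(W[...,1]-y)<2); print(y,W[s][:,2].round().tolist()[:6])
E
```

```text
26.1 43.104 0.262 [ 0.47  3.7  -2.14] [ 0.634 -0.17   0.028] [483.2  -2.1  74.2]
[(250, 16, 60, 136), (253, 15, 85, 105), (256, 14, 96, 123), (259, 13, 93, 123), (262, 14, 91, 117), (265, 15, 77, 90), (268, 15, 53, 101), (271, 16, 46, 115), (274, 15, 46, 118), (277, 15, 45, 119), (280, 16, 57, 96), (283, 17, 66, 80), (286, 17, 103, 119), (289, 22, 91, 189), (292, 27, 73, 215), (295, 29, 68, 214)]
-230 [1.0, -1.0, 2.0, -0.0, -0.0, 11.0]
-234 [-3.0, -6.0, -0.0, -2.0, 3.0, 9.0]
-238 [-1.0, -0.0, -1.0, 9.0]
-242 [-6.0, 1.0, -4.0, 4.0, 6.0, 8.0]
-246 [-6.0, -1.0, 3.0, 2.0]
-250 [-9.0, -4.0, -0.0, 1.0, 10.0]
-254 [8.0, 10.0, -8.0, 9.0, 12.0, 10.0]
-258 [6.0, 11.0, 6.0, 8.0, 12.0, 16.0]
-262 [36.0, 10.0, 23.0, 33.0, 13.0, 25.0]
-266 [31.0, 31.0, 36.0, 34.0, 33.0]
-270 [32.0, 34.0, 32.0, 34.0, 37.0, 33.0]
-274 [68.0, 32.0, 71.0, 31.0, 65.0, 31.0]
-278 [67.0, 71.0, 33.0, 69.0, 72.0, 33.0]
-282 [69.0, 70.0, 68.0, 73.0, 69.0, 67.0]
```

The stone is following without slip (82 mm each) and its near end is at y ≈ −253. I'll tow the rest on a gentle arc so the fingers stay clear of the scraps.

Emit:
{"fn": "carry_out", "kwargs": {"deltas": [[[3,-0.9,0,-0.03],[7,-2,0,-0.07],[11,-3.3,0,-0.11],[16,-4.8,0,-0.16],[21,-6.4,0,-0.21],[26,-8,0,-0.26],[31,-9.7,0,-0.31],[36,-11.3,0,-0.36],[41,-13,0,-0.41],[46,-14.7,0,-0.46],[51,-16.4,0,-0.51],[56,-18.2,0,-0.56],[61,-20,0,-0.61],[66,-21.8,0,-0.66],[71,-23.5,0,-0.71],[76,-25.4,0,-0.76],[80,-27,0,-0.81],[84,-28.5,0,-0.85],[87,-29.5,0,-0.89],[88,-30,0,-0.9]]]}}

```text
time: 28.15
tool_pos: [453.2, 85.9, 74.2]
tcp_rot: [-3.141, 0.0, 1.65]
contact_force: [-0.4, -3.6, -3.0]
grip_width: 43.4
```

Emit:
{"fn": "carry_out", "kwargs": {"deltas": [[[3,-0.9,0,-0.03],[7,-2,0,-0.07],[11,-3.3,0,-0.11],[16,-4.8,0,-0.16],[21,-6.4,0,-0.21],[26,-8,0,-0.26],[31,-9.7,0,-0.31],[36,-11.3,0,-0.36],[41,-13,0,-0.41],[46,-14.7,0,-0.46],[51,-16.4,0,-0.51],[56,-18.2,0,-0.56],[61,-20,0,-0.61],[66,-21.8,0,-0.66],[71,-23.5,0,-0.71],[76,-25.4,0,-0.76],[80,-27,0,-0.81],[84,-28.5,0,-0.85],[87,-29.5,0,-0.89],[88,-30,0,-0.9]]]}}

```text
time: 30.15
tool_pos: [416.3, 171.2, 74.2]
tcp_rot: [-3.141, 0.0, 1.729]
contact_force: [0.8, -4.1, -3.3]
grip_width: 42.7
```

```bash
python3 - <<'E'
from h import *
o=bot.get_obs(); print(o['time'],o['tool_pos'],o['tcp_rot'],o['grip_width'],o['contact_force'])
p,d,m=cap('top','t8')
a=rect('t8',20,340,140,0.8,(300,560),'tmp1',False); cv2.imwrite('pics/c10.png',a)
W=world('t8')[1]; k=(W[...,2]>27)&(W[...,2]<45)&(W[...,0]>420)&(W[...,0]<520)&(W[...,1]<-60)&(W[...,1]>-268)
n,l=cv2.connectedComponents(k.astype(np.uint8))
for i in range(1,n):
    P=W[l==i]
    if len(P)>80: print(len(P),cv2.minAreaRect(P[:,:2].astype(np.float32)),P.min(0),P.max(0))
E
```

```text
30.15 [416.30164231 171.17823504  74.17395307] [-3.14144332e+00  7.02809299e-05  1.72865006e+00] 42.74098107748506 [ 0.8038319  -4.05358651 -3.34566608]
702 ((470.562255859375, -162.58926391601562), (45.514312744140625, 154.83067321777344), 8.61853313446045) [ 437.36914673 -242.23669399   27.02870943] [501.17252639 -83.6265523   40.71048633]
```

The depth data put the stone at (471, −163), turned 8.6° and about 111 mm out of the mouth, still held. Next: hold briefly, lower, open the fingers and lift straight off.

Emit:
{"fn": "carry_out", "kwargs": {"deltas": [[[0,0,0,0],[0,0,0,0],[0,0,0.5,0],[0,0,1,0],[0,0,1.5,0],[0,0,1.5,0]]]}}

```text
time: 30.8
tool_pos: [416.5, 171.2, 73.1]
tcp_rot: [3.141, -0.0, 1.728]
contact_force: [-3.1, 4.5, 4.8]
grip_width: 43.2
```

Emit:
{"fn": "carry_out", "kwargs": {"deltas": [[[0,0,0,0],[0,0,0,0],[0,0,0,0],[0,0,0,0],[0,0,0,0],[0,0,0,0],[0,0,0,0],[0,0,0,0]]], "fingers": 63}}

```text
time: 31.6
tool_pos: [416.5, 170.8, 72.6]
tcp_rot: [-3.142, 0.0, 1.728]
contact_force: [-0.2, 0.4, 0.0]
grip_width: 62.9
```

```bash
python3 w.py
```

```text
32.0 62.991 0.217 [-0.14  0.1   0.16] [-0.017 -0.131  0.002] [416.5 170.9  72.7]
```

Released, with no contact force left. I'll lift slowly at first, then check.

Emit:
{"fn": "carry_out", "kwargs": {"deltas": [[[0,0,-4,0],[0,0,-10,0],[0,0,-18,0],[0,0,-28,0],[0,0,-40,0],[0,0,-60,0],[0,0,-90,0],[0,0,-130,0],[-20,0,-175,0],[-60,0,-215,0],[-105,0,-250,0],[-150,0,-270,0],[-150,0,-270,0],[-150,0,-270,0],[-150,0,-270,0]]]}}

```text
time: 33.5
tool_pos: [439.3, 23.5, 342.1]
tcp_rot: [-3.14, -0.001, 1.728]
contact_force: [-0.8, -0.1, 0.5]
grip_width: 63.2
```

```bash
cat > f.py <<'E'
from h import *
def chk(s):
    o=bot.get_obs(); print(o['time'],o['tool_pos'].round(1),o['tcp_rot'].round(3),o['contact_force'].round(2))
    p,d,m=cap('wrist','wf'+s); q=np.load('pics/wf'+s+'.npz')
    hsv=cv2.cvtColor(p,cv2.COLOR_BGR2HSV); om=(hsv[...,0]>5)&(hsv[...,0]<18)&(hsv[...,1]>190)&(hsv[...,2]>120)
    n,lab,st,ce=cv2.connectedComponentsWithStats(om.astype(np.uint8))
    for i in range(1,n):
        if st[i,4]>60:
            vv,uu=np.where(lab==i); R=ray(q,uu,vv,40.); print('orange',st[i],cv2.minAreaRect(R[:,:2].astype(np.float32)))
    cap('top','tf'+s); W=world('tf'+s)[1]; k=(W[...,2]>27)&(W[...,2]<45)&(W[...,0]>420)&(W[...,0]<520)&(W[...,1]<-60)&(W[...,1]>-268)
    n,l=cv2.connectedComponents(k.astype(np.uint8))
    for i in range(1,n):
        P=W[l==i]
        if len(P)>80: print('stone',len(P),cv2.minAreaRect(P[:,:2].astype(np.float32)),'z',np.median(P[:,2]),'z ends',np.median(P[P[:,1]>-130,2]),np.median(P[P[:,1]<-195,2]))
E
python3 -c "from f import *; chk('a')"
```

```text
33.5 [439.3  23.5 342.1] [-3.140e+00 -1.000e-03  1.728e+00] [-0.84 -0.07  0.49]
orange [300  25   8  57 354] ((391.3076477050781, 169.1387176513672), (8.78763198852539, 73.94723510742188), 9.115206718444824)
orange [337  25   8  58 252] ((437.04400634765625, 175.81765747070312), (8.784278869628906, 75.16690063476562), 9.042949676513672)
orange [296 191  54  25 985] ((445.8896789550781, -21.833072662353516), (71.51829528808594, 33.84317398071289), 9.0971097946167)
stone 703 ((470.31817626953125, -162.16175842285156), (45.111141204833984, 153.77236938476562), 8.494318008422852) z 33.63781064986544 z ends 33.73899456379577 33.57993294377136
```

The bars are 46.2 mm apart (46.4 at the start), so the trigger is relaxed. The stone is flat, 112 mm out. Last check is the other things, then I hand in.

```bash
python3 - <<'E'
from h import *
a=cv2.imread('pics/top1.png',0);b=cv2.imread('pics/tfa.png',0)
for n,(x0,x1,y0,y1) in dict(tin=(438,475,198,236),case=(352,388,146,180),screwdriver=(183,225,140,208),cork=(180,225,212,250)).items():
    t=a[y0:y1,x0:x1]; r=cv2.matchTemplate(b[y0-8:y1+8,x0-8:x1+8],t,cv2.TM_CCOEFF_NORMED); _,v,_,l=cv2.minMaxLoc(r); print(n,round(v,2),l[0]-8,l[1]-8)
print(bot.close_job())
E
```

```text
tin 0.99 0 0
case 1.0 0 0
screwdriver 1.0 0 0
cork 1.0 0 0
the job is handed in; nothing more can be done
None
```

The stone is out on the open bench and the job is handed in, with the reacher let go and its jaws open. It finished at about 33.5 s of the 58 s allowed. The hand-in gives no verdict, so this rests on my own checks.

**What I did**
- I slid the reacher clear of the wood scraps by its shaft, then held it by the handle and put the jaws round the cradle under the rack.
- The first squeeze, with the bars set to 44.0 mm, slipped at about 5 N of pull and the stone stayed put.
- I went back in and closed to 43.4 mm, then 43.0 mm. The stone then followed the reacher for 82 mm without slipping. I towed it the rest of the way out on a gentle arc.

**Last checks**
- **Stone:** it lies flat, with both ends of its top at about 34 mm. Its centre is about 112 mm outside the rack's mouth, turned 8.5°.
- **Reacher:** the trigger bars are 46.2 mm apart centre to centre, against 46.4 mm at the start, so the trigger is relaxed. I did not measure separately whether the reacher lies flat.
- **Robot:** the gripper is lifted well clear, with no force left on it.
- **Other things:** the tin, case, screwdriver and cork block show no shift in the pictures.

**Not confirmed**
- **Jaw force:** it could not be read directly. I judged it only from the slip and drag forces.
- **Final picture:** my last picture of the stone outside the rack was refused because the viewing limit was reached, so the final state was checked by numbers only.

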